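# Hold a glaze test tile flush on the tilted colour reader

### The job

Pick the amber glaze test tile off the ware board by its rib and tilt it to the slope of the colour reader's sprung black seat, its blue-banded end uphill like the blue stripe on the seat, so that its flat face lies flush over the centre of the glass window. Press gently so that the seat gives partway, without driving it to the bottom of its travel, and finish while still gripping the tile and holding it pressed there; leave the green tile, the mug and the wooden spatula where they are.

Things in the scene. Friction and masses are not known exactly. Their poses are not given: they have to be found in the camera images.
- amber_grip (a point): Amber T-shaped test tile, about 80 g: a plate 64 x 46 x 7 mm, flat face down, with a bare clay rib 44 mm long, 10 mm thick, upright along its middle to 42 mm above the flat face. This point is in the rib at the tile's centre, 30 mm above the flat face: grip here across the 10 mm. x points along the rib to the blue-banded end of the plate, y across the rib, z up from the flat face.
- amber_band (a point): Middle of the amber tile's blue band: 30 mm from the tile's centre along its x, 7 mm above the flat face. The rib can pivot a few degrees between the fingertips about its y axis: gripped lightly (about 4 N) and pressed on the seat, the tile settles flush; then grip firmly again.
- window (a point): Centre of the top face of the colour reader's seat: a flat black plate 84 x 64 mm with a pale 34 x 26 mm window amid it, 10 mm proud of a white head (130 x 106 mm) clamped stiffly at a slope of 0.2 to 0.5 rad from level. About 95 mm above the bench; moves with the seat. x points uphill to the blue stripe on the seat's upper edge, y level across, z straight out of the face (upward).
- seat (a joint): How far the sprung seat is pressed into the head, in m along its own normal: 0 = free, 0.008 = bottomed. It takes about 1.5 N to start it, then 1.5 N more for each mm.
- green_grip (a point): A green tile of the same shape on the same board, which stays there; point and axes as for the amber tile. The ware board is plywood, 160 x 260 x 18 mm.
- mug: Bare clay mug, 76 mm across, 75 mm high, with a handle; origin under its centre. To be left alone.
- tool: Wooden-handled spatula 180 mm long lying on the bench; origin under its middle. To be left alone.
Not all that is in view belongs to the job. Leave any pink or yellow look-alike of the part that bears amber_grip alone.

How it is judged:
By the outcome, as a careful person would: the job done as asked, in the order asked, and still so for the second after the job is handed in, while the arm keeps its last pose, push and grip.
It also fails if it takes over 48 s, if anything falls off the work surface, if the arm or the gripper's body presses on something with over 40 N, if the wrist force passes 120 N, or if a joint passes its speed limit or range.

### The arm

A 7-joint arm with a two-finger parallel gripper is mounted at the origin on the work surface. World frame = base frame: x ahead of the robot, y to its left, z up, the work surface at z = 0. Lengths are in mm, angles in rad, forces in N, time in s.
With the tool pointing down it reaches from about 400 to 875 mm from the base axis. Payload 4.4 kg.
Tool frame: the origin (TCP) lies between the finger pads; the fingertips stand 22 mm ahead of it and the grasp point (between the pads) lies 3 mm ahead of it; z points along the fingers, y is the line along which they close (so a half turn about z gives the same grasp; the last joint's range is limited). The gripper opens to 85 mm and grips with 20 to 120 N. Pads are 22 mm wide; open, the fingers measure 114 mm over their backs; the gripper's body (76 mm by 85 mm) begins 54 mm behind the grasp point. The pads swing forward as they close: fully open they stand 13 mm farther back than shut.
Start: joints at [-1.292, 0.628, 0.038, 1.517, -0.027, 0.996, -0.02], TCP at [219.683, 611.765, 253.313] pointing down, gripper open.
Joint ranges: [-3.06, 3.06], [-0.37, 2.12], [-1.25, 1.32], [0.18, 2.47], [-1.1, 4.24], [0.23, 1.98], [-2.94, 2.94]. Speed limits (rad/s): [2.57, 2.57, 3.14, 3.14, 3.14, 3.14, 3.14].

### API

Orientations are given as [roll, pitch, yaw] about the fixed x, y, z axes, in that order (R = Rz(yaw) Ry(pitch) Rx(roll)).
In Python, from cell import ctrl gives the robot as it stands.
- The arm moves only by the tool step_arm, never from a script. Its argument "plan" is a list of rows, each an object of numbers: "dx", "dy", "dz": the shift along the tool's x, y, z scaled (see below); "ax", "ay", "az": the turn, a rotation vector about the tool's x, y, z scaled (see below); "gripper": the opening, from 0 (shut) to 1 (fully open). A call has 1 to 20 rows; each row shifts and turns the commanded pose from where the row before left it, along the tool's axes as they then stand; what a row does not reach is not made up. The controller multiplies each number of a shift by 0.3 m and each number of a turn by 90 degrees. A row lasts 1/8 s, in which the tool goes at most 62.5 mm and 10.7 degrees, less where a joint would pass 70% of its speed; a pose out of reach is approached as far as the arm can. A call with a number of a shift or a turn outside -1 to 1 is refused whole. A call with a gripper value outside its range is refused whole. The fingers move at their own pace and stop on an object; the grip force is fixed at half the most. Time passes only in rows, so rows that do not move let the fingers close. It gives the time, the measured TCP pose, the force, the opening and the grip force at its end, in the units of the state.
- ctrl.read_state(): the state, without advancing time (a new reading comes with each control period).
- ctrl.get_image(name): name is "scene" or "top" or "wrist"; returns a dict with "color" (384x512x3 uint8, red, green, blue), "range_z" (384x512 float32, mm along the optical axis (not along the pixel's ray), 0 where there is no reading), "fx", "fy", "cx", "cy" (pixels), "k1" (the pictures are not rectified: a ray, as slopes to the right and down, at radius r is drawn at 1 + k1 r^2 times it, then the intrinsics apply), "T" (4x4, takes a point from camera to world coordinates); the wrist camera has in their place "T_tool_cam" (4x4, takes a point from camera to tool coordinates, whose origin is the TCP and whose axes are the flange's). Camera axes: x right, y down, z forward; pixel columns grow to the right and rows downward; lengths in mm; the calibration is good to about 2 mm. A picture is of the moment at which its call begins: read the wrist's pose just before it.
- ctrl.finish_job(): hands the job in; it is judged then, once.
The state is a dict: "clock": time; "qpos": joint angles; "qd": joint speeds; "tau": joint torques, N m; "eef_pos": TCP position; "tool_rot": TCP orientation; "force": force on the tool from outside, world axes, zero at the start; "torque": the same for the moment, N m; "width": finger opening in mm; "gripper_force": force on a finger pad.
Only numpy, scipy, OpenCV 4.12 (cv2) and the standard library are available. Lean on these libraries where they do the work, as an engineer would, in place of code of your own. Each camera call takes 0.05 s, during which the arm holds its last target. There are 200 camera calls.

## Working session

There is one attempt and no reset: what is moved stays moved. The work goes in short steps, Python scripts to look and compute and a tool call to move; the robot and the scene stay as the last step left them, time stands still between calls to the robot, and variables do not carry over. Pictures are saved under pics/ and viewed, at most 10 in all, crops included, and the job is handed in when it is done.

Besides the shell and the picture viewer there is one more tool, called after "Request:" as name(argument=value, ...) on one line, values as JSON. step_arm: Moves the arm, as the interface text tells. Shifts and turns lie within -1 to 1; 1 stands for 0.3 m of shift or 90 degrees of turn. Its arguments: {"type":"object","properties":{"plan":{"type":"array"}},"required":["plan"]}

```bash
ls; mkdir -p pics
cat > h.py <<'E'
import numpy as np, cv2, pickle
from cell import ctrl
from scipy.spatial.transform import Rotation as R
def grab(n):
    s=ctrl.read_state(); im=ctrl.get_image(n)
    if n=="wrist":
        T=np.eye(4); T[:3,:3]=R.from_euler('xyz',s['tool_rot']).as_matrix(); T[:3,3]=s['eef_pos']
        im['T']=T@np.array(im['T_tool_cam'])
    return im
def rays(im,uv):
    K=np.array([[im['fx'],0,im['cx']],[0,im['fy'],im['cy']],[0,0,1.]])
    uv=np.asarray(uv,float).reshape(-1,2); d=(uv-[im['cx'],im['cy']])/[im['fx'],im['fy']]
    x=d.copy()
    for _ in range(20): x=d/(1+im['k1']*(x**2).sum(1,keepdims=True))
    return np.c_[x,np.ones(len(x))]
def pts(im,uv):
    uv=np.asarray(uv).reshape(-1,2).astype(int); z=im['range_z'][uv[:,1],uv[:,0]]
    p=rays(im,uv)*z[:,None]; T=np.array(im['T']); return (p@T[:3,:3].T+T[:3,3])[z>0]
def onplane(im,uv,p0,n=(0,0,1)):
    T=np.array(im['T']); d=rays(im,uv)@T[:3,:3].T; o=T[:3,3]; n=np.asarray(n,float)
    return o+d*(((np.asarray(p0)-o)@n)/(d@n))[:,None]
def save(im,f): cv2.imwrite(f,im['color'][:,:,::-1])
E
python3 - <<'E'
from h import *
print(ctrl.read_state())
a=grab('scene');b=grab('top');c=grab('wrist')
pickle.dump((a,b,c),open('i0.pkl','wb'))
for n,i in zip('stw',(a,b,c)): save(i,f'pics/{n}0.png'); print(i['fx'],i['k1'],np.round(i['T'],2).tolist())
E
```

```text
pics
{'clock': 0.0, 'qpos': array([-1.2917893 ,  0.62931299,  0.03844467,  1.51837747, -0.02702844,
        0.99628471, -0.0200078 ]), 'qd': array([ 9.66393630e-04,  6.77767250e-04, -4.22381475e-04, -9.19966385e-05,
       -2.58511356e-04,  1.42947429e-03,  2.05907335e-03]), 'tau': array([ 6.57915116e-04, -5.63394964e+01,  1.22610200e+00, -1.93451571e+01,
        1.08456973e-02,  1.00756178e-02, -1.11275989e-05]), 'eef_pos': array([219.47957838, 611.2062649 , 252.40752964]), 'tool_rot': array([-3.13972786e+00,  7.98778752e-07,  2.79675994e+00]), 'force': array([ 1.1782052 , -0.79197612, -0.69249864]), 'torque': array([-0.02932147, -0.03274863, -0.01667025]), 'gripper_force': 0.0, 'width': 85.37598987614369}
377.81530913991674 -0.07919028937486032 [[-0.25, 0.6, -0.76, 1280.9], [0.97, 0.15, -0.2, 134.3], [-0.0, -0.78, -0.62, 719.47], [0.0, 0.0, 0.0, 1.0]]
496.2334907728381 -0.10142721654287497 [[-0.02, -1.0, 0.1, 382.91], [-1.0, 0.01, -0.01, -67.55], [0.0, -0.1, -1.0, 1399.12], [0.0, 0.0, 0.0, 1.0]]
291.95326381391914 -0.038792517039863014 [[0.34, 0.89, 0.3, 142.01], [0.94, -0.32, -0.11, 640.31], [-0.0, 0.32, -0.95, 373.18], [0.0, 0.0, 0.0, 1.0]]
```

View pics/t0.png

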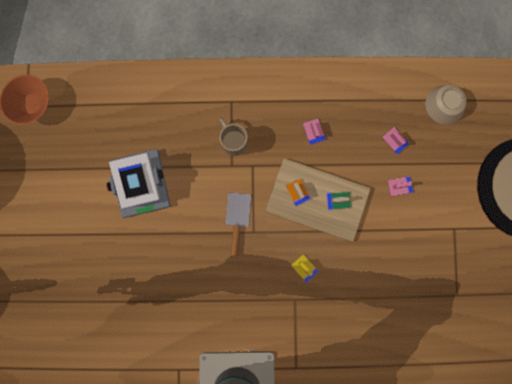

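View pics/s0.png

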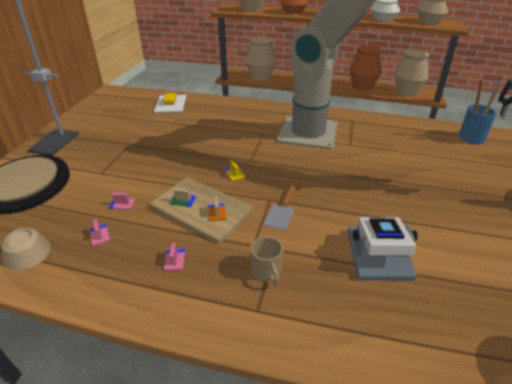

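Top view: the amber tile is at (298,191) on the board. It could be confused with green (340,201), pink (315,131), (396,140) and (401,187), and yellow (305,267). I choose the orange one on the board. The reader's seat is at (133,182). Next I measure both and check them in one close crop.

```bash
cat > m.py <<'E'
from h import *
a,b,c=pickle.load(open('i0.pkl','rb'))
def big(m):
    n,l,s,ce=cv2.connectedComponentsWithStats(m.astype(np.uint8)); k=1+np.argmax(s[1:,4]); return l==k
def cr(i,u,v,w=32): return cv2.resize(i['color'][v-w:v+w,u-w:u+w,::-1],(390,390),interpolation=cv2.INTER_NEAREST)
cv2.imwrite('pics/crop.png',np.vstack([np.hstack([cr(b,298,191,24),cr(b,138,184)]),np.hstack([cr(a,217,210,24),cr(a,385,232,30)])])[::1,::1][:, :])
im=cv2.imread('pics/crop.png'); cv2.imwrite('pics/crop.png',cv2.resize(im,(600,600)))
for name,i,(u,v),(us,vs) in (('top',b,(298,191),(133,182)),('scene',a,(217,210),(386,230))):
    H=cv2.cvtColor(i['color'],cv2.COLOR_RGB2HSV); yy,xx=np.mgrid[:384,:512]
    near=lambda u,v,r:(abs(xx-u)<r)&(abs(yy-v)<r)
    am=(H[...,0]>5)&(H[...,0]<20)&(H[...,1]>200)&(H[...,2]>120)&near(u,v,16)
    bl=(H[...,0]>110)&(H[...,0]<130)&(H[...,1]>150)&near(u,v,18)
    for nm,m in(('amber',am),('band',big(bl))):
        p=np.argwhere(m)[:,::-1]; q=pts(i,p)
        print(name,nm,m.sum(),p.mean(0),np.median(q,0).round(1),'z',np.percentile(q[:,2],[5,50,95]).round(1))
    sb=(H[...,0]>105)&(H[...,0]<130)&(H[...,1]>150)&(H[...,2]>100)&near(us,vs,22)
    print('seatblue',np.argwhere(sb)[:,::-1].mean(0),sb.sum())
    hd=near(us,vs,14); p=np.argwhere(hd)[:,::-1]; q=pts(i,p); q=q[(q[:,2]>60)]
    q=q-0; ce=np.median(q,0)
    for _ in range(10):
        A=np.c_[q[:,:2]-ce[:2],np.ones(len(q))]; co=np.linalg.lstsq(A,q[:,2],rcond=None)[0]; r=q[:,2]-A@co; q=q[abs(r)<max(6,2*r.std())]
    n=np.array([-co[0],-co[1],1]);n/=np.linalg.norm(n); print('plane',n.round(3),np.arccos(n[2]).round(3),len(q),r.std().round(2),'c',ce.round(1))
E
python3 m.py
```

```text
top amber 143 [295.46153846 189.53846154] [ 548.5 -169.4   26.2] z [20.9 26.2 30.4]
top band 46 [301.54347826 200.26086957] [ 519.3 -188.4   26.1] z [21.8 26.1 31.1]
seatblue [129.77966102 167.50847458] 59
plane [-0.211 -0.051  0.976] 0.218 607 2.59 c [568.  264.1  93.4]
scene amber 132 [217.32575758 214.17424242] [ 557.9 -168.9   24.6] z [22.6 24.6 27. ]
scene band 2 [221.5 204. ] [ 511.2 -174.5   23.6] z [23.1 23.6 24.1]
seatblue [389.18421053 234.02631579] 76
plane [-0.106 -0.046  0.993] 0.116 661 3.07 c [591.4 266.3  96.3]
```

View pics/crop.png

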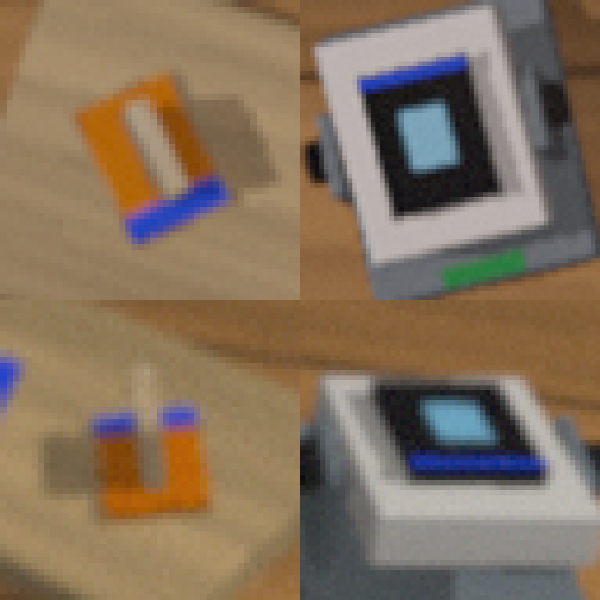

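The crop confirms the orange tile, with its blue band towards -x, and the seat, with its blue stripe on the +x edge and the window in the middle. The seat is on the way, so I look at it with the wrist camera first.

Request:
step_arm(plan=[{"az": -0.093, "gripper": 0.6}, {"az": -0.093, "gripper": 0.6}, {"az": -0.093, "gripper": 0.6}, {"az": -0.093, "gripper": 0.6}, {"dx": -0.088, "dy": -0.141, "gripper": 0.6}, {"dx": -0.088, "dy": -0.141, "gripper": 0.6}, {"dx": -0.088, "dy": -0.141, "gripper": 0.6}, {"dx": -0.088, "dy": -0.141, "gripper": 0.6}, {"dx": -0.088, "dy": -0.141, "gripper": 0.6}, {"dx": -0.088, "dy": -0.141, "gripper": 0.6}, {"dx": -0.088, "dy": -0.141, "gripper": 0.6}, {"dx": -0.088, "dy": -0.141, "gripper": 0.6}, {"dx": -0.088, "dy": -0.141, "gripper": 0.6}, {"dx": -0.088, "dy": -0.141, "gripper": 0.6}, {"gripper": 0.6}, {"gripper": 0.6}])

```text
invalid input
```

Run:
```python
from h import *
s=ctrl.read_state(); print(s['clock'],s['eef_pos'],s['tool_rot'],s['qpos'].round(2))
c=grab('wrist'); pickle.dump(c,open('w1.pkl','wb')); save(c,'pics/w1.png')
```

```text
0.15 [219.53941544 611.34448875 252.6016483 ] [-3.14012997e+00  1.41593717e-05  2.79679052e+00] [-1.29  0.63  0.04  1.52 -0.03  1.   -0.02]
```

View pics/w1.png

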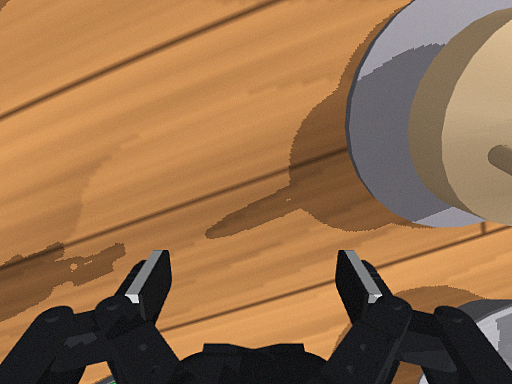

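The call was refused and the arm has not moved; the picture shows only bare bench and a round stand at the upper right. I'll give every key in each row.

Request:
step_arm(plan=[{"dx": 0, "dy": 0, "dz": 0, "ax": 0, "ay": 0, "az": -0.093, "gripper": 0.6}, {"dx": 0, "dy": 0, "dz": 0, "ax": 0, "ay": 0, "az": -0.093, "gripper": 0.6}, {"dx": 0, "dy": 0, "dz": 0, "ax": 0, "ay": 0, "az": -0.093, "gripper": 0.6}, {"dx": 0, "dy": 0, "dz": 0, "ax": 0, "ay": 0, "az": -0.093, "gripper": 0.6}, {"dx": -0.088, "dy": -0.141, "dz": 0, "ax": 0, "ay": 0, "az": 0, "gripper": 0.6}, {"dx": -0.088, "dy": -0.141, "dz": 0, "ax": 0, "ay": 0, "az": 0, "gripper": 0.6}, {"dx": -0.088, "dy": -0.141, "dz": 0, "ax": 0, "ay": 0, "az": 0, "gripper": 0.6}, {"dx": -0.088, "dy": -0.141, "dz": 0, "ax": 0, "ay": 0, "az": 0, "gripper": 0.6}, {"dx": -0.088, "dy": -0.141, "dz": 0, "ax": 0, "ay": 0, "az": 0, "gripper": 0.6}, {"dx": -0.088, "dy": -0.141, "dz": 0, "ax": 0, "ay": 0, "az": 0, "gripper": 0.6}, {"dx": -0.088, "dy": -0.141, "dz": 0, "ax": 0, "ay": 0, "az": 0, "gripper": 0.6}, {"dx": -0.088, "dy": -0.141, "dz": 0, "ax": 0, "ay": 0, "az": 0, "gripper": 0.6}, {"dx": -0.088, "dy": -0.141, "dz": 0, "ax": 0, "ay": 0, "az": 0, "gripper": 0.6}, {"dx": -0.088, "dy": -0.141, "dz": 0, "ax": 0, "ay": 0, "az": 0, "gripper": 0.6}, {"dx": 0, "dy": 0, "dz": 0, "ax": 0, "ay": 0, "az": 0, "gripper": 0.6}, {"dx": 0, "dy": 0, "dz": 0, "ax": 0, "ay": 0, "az": 0, "gripper": 0.6}])

```text
clock: 2.2
eef_pos: [575.9, 263.9, 252.9]
tool_rot: [3.141, -0.001, -2.902]
force: [-0.8, 0.4, 0.3]
width: 50.9
gripper_force: 0.0
```

Run:
```python
from h import *
c=grab('wrist'); pickle.dump(c,open('w1.pkl','wb')); save(c,'pics/w2.png')
```

```text
(no output)
```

View pics/w2.png

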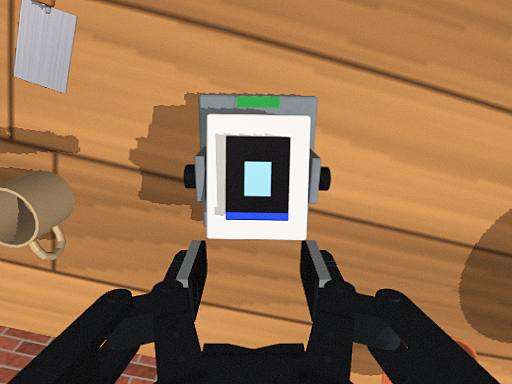

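The wrist view shows the whole seat: the black plate spans about u 226–290 and v 136–222, with the window at (258,178) and the blue stripe on its lower edge. Next I fit its plane and frame.

```bash
cat > seat.py <<'E'
from h import *
def seat(c):
    H=cv2.cvtColor(c['color'],cv2.COLOR_RGB2HSV); yy,xx=np.mgrid[:384,:512]
    roi=(yy<232)&(abs(xx-258)<60)&(yy>120)
    win=(H[...,0]>85)&(H[...,0]<105)&(H[...,1]>60)&(H[...,2]>150)&roi
    blue=(H[...,0]>110)&(H[...,0]<130)&(H[...,1]>150)&roi
    blk=(H[...,2]<70)&roi
    n,l,s,_=cv2.connectedComponentsWithStats(blk.astype(np.uint8)); blk=l==1+np.argmax(s[1:,4])
    allm=cv2.morphologyEx((win|blue|blk).astype(np.uint8),cv2.MORPH_CLOSE,np.ones((5,5)))
    ctr=max(cv2.findContours(allm,0,2)[0],key=cv2.contourArea); rc=cv2.minAreaRect(ctr)
    inner=cv2.erode(allm,np.ones((7,7)))>0
    q=pts(c,np.argwhere(inner)[:,::-1]); 
    for _ in range(8):
        m=q.mean(0); n=np.linalg.svd(q-m,full_matrices=False)[2][2]; n*=np.sign(n[2]); r=(q-m)@n; q=q[abs(r)<2.5*r.std()+.01]
    W=np.argwhere(win)[:,::-1].mean(0); B=np.argwhere(blue)[:,::-1].mean(0)
    P=onplane(c,[W,B,rc[0]],m,n)
    box=onplane(c,cv2.boxPoints(rc),m,n); sd=np.linalg.norm(np.roll(box,-1,0)-box,axis=1)
    print('resid',r.std().round(2),len(q),'n',n.round(4),'slope',np.arccos(n[2]).round(4),'az',np.arctan2(-n[1],-n[0]).round(3))
    print('win',P[0].round(1),'platecentre',P[2].round(1),'plate',sd.round(1),'m',m.round(1))
    x=P[1]-P[0]; print('x dir',(x/np.linalg.norm(x)).round(3),'yaw',np.arctan2(x[1],x[0]).round(3),np.linalg.norm(x).round(1))
    i=np.argmax(sd); e=np.roll(box,-1,0)[i]-box[i]; print('edge yaw',np.arctan2(e[1],e[0]).round(3))
    print('quad',cv2.approxPolyDP(ctr,4,True).reshape(-1,2).tolist())
    for nm,msk in(('win',win),('blk',blk)):
        q=pts(c,np.argwhere(cv2.erode(msk.astype(np.uint8),np.ones((3,3))))[:,::-1]); print(nm,'minus plane',np.median((q-m)@n).round(2))
    return P[0],n
if __name__=='__main__': seat(pickle.load(open('w1.pkl','rb')))
E
python3 seat.py
```

```text
resid 0.68 4279 n [-0.221  -0.0501  0.974 ] slope 0.2286 az 0.223
win [572.9 267.7  94.6] platecentre [572.1 268.   94.4] plate [61.8 82.6 63.6 82.5] m [572.4 267.6  94.4]
x dir [0.95  0.213 0.227] yaw 0.22 37.3
edge yaw 0.252
quad [[227, 136], [226, 218], [287, 219], [289, 138]]
win minus plane 0.33
blk minus plane -0.09
```

Request:
step_arm(plan=[{"dx": 0.055, "dy": -0.1735, "dz": 0, "ax": 0, "ay": 0, "az": 0, "gripper": 0.6}, {"dx": 0.055, "dy": -0.1735, "dz": 0, "ax": 0, "ay": 0, "az": 0, "gripper": 0.6}, {"dx": 0.055, "dy": -0.1735, "dz": 0, "ax": 0, "ay": 0, "az": 0, "gripper": 0.6}, {"dx": 0.055, "dy": -0.1735, "dz": 0, "ax": 0, "ay": 0, "az": 0, "gripper": 0.6}, {"dx": 0.055, "dy": -0.1735, "dz": 0, "ax": 0, "ay": 0, "az": 0, "gripper": 0.6}, {"dx": 0.055, "dy": -0.1735, "dz": 0, "ax": 0, "ay": 0, "az": 0, "gripper": 0.6}, {"dx": 0.055, "dy": -0.1735, "dz": 0, "ax": 0, "ay": 0, "az": 0, "gripper": 0.6}, {"dx": 0.055, "dy": -0.1735, "dz": 0, "ax": 0, "ay": 0, "az": 0, "gripper": 0.6}, {"dx": 0, "dy": 0, "dz": 0, "ax": 0, "ay": 0, "az": 0.104, "gripper": 0.6}, {"dx": 0, "dy": 0, "dz": 0, "ax": 0, "ay": 0, "az": 0.104, "gripper": 0.6}, {"dx": 0, "dy": 0, "dz": 0, "ax": 0, "ay": 0, "az": 0.104, "gripper": 0.6}, {"dx": 0, "dy": 0, "dz": 0, "ax": 0, "ay": 0, "az": 0.104, "gripper": 0.6}, {"dx": 0, "dy": 0, "dz": 0, "ax": 0, "ay": 0, "az": 0.104, "gripper": 0.6}, {"dx": 0, "dy": 0, "dz": 0, "ax": 0, "ay": 0, "az": 0.104, "gripper": 0.6}, {"dx": 0, "dy": 0, "dz": 0, "ax": 0, "ay": 0, "az": 0.104, "gripper": 0.6}, {"dx": 0, "dy": 0, "dz": 0, "ax": 0, "ay": 0, "az": 0.104, "gripper": 0.6}, {"dx": 0, "dy": 0, "dz": 0, "ax": 0, "ay": 0, "az": 0.104, "gripper": 0.6}])

```text
clock: 4.38
eef_pos: [547.4, -170.0, 253.3]
tool_rot: [3.141, -0.001, 1.909]
force: [0.4, -0.3, -0.6]
width: 51.4
gripper_force: 0.0
```

Request:
step_arm(plan=[{"dx": 0, "dy": 0, "dz": 0, "ax": 0, "ay": 0, "az": 0.104, "gripper": 0.6}, {"dx": 0, "dy": 0, "dz": 0, "ax": 0, "ay": 0, "az": 0.104, "gripper": 0.6}, {"dx": 0, "dy": 0, "dz": 0, "ax": 0, "ay": 0, "az": 0.104, "gripper": 0.6}, {"dx": 0, "dy": 0, "dz": 0, "ax": 0, "ay": 0, "az": 0.104, "gripper": 0.6}, {"dx": 0, "dy": 0, "dz": 0, "ax": 0, "ay": 0, "az": 0.104, "gripper": 0.6}, {"dx": 0, "dy": 0, "dz": 0, "ax": 0, "ay": 0, "az": 0.104, "gripper": 0.6}, {"dx": 0, "dy": 0, "dz": 0, "ax": 0, "ay": 0, "az": 0.104, "gripper": 0.6}, {"dx": 0, "dy": 0, "dz": 0, "ax": 0, "ay": 0, "az": 0.104, "gripper": 0.6}, {"dx": 0, "dy": 0, "dz": 0, "ax": 0, "ay": 0, "az": 0.104, "gripper": 0.6}, {"dx": 0, "dy": 0, "dz": 0.15, "ax": 0, "ay": 0, "az": 0, "gripper": 0.6}, {"dx": 0, "dy": 0, "dz": 0, "ax": 0, "ay": 0, "az": 0, "gripper": 0.6}, {"dx": 0, "dy": 0, "dz": 0, "ax": 0, "ay": 0, "az": 0, "gripper": 0.6}])

```text
clock: 5.88
eef_pos: [547.7, -171.8, 209.2]
tool_rot: [3.141, -0.001, 0.442]
force: [0.2, -0.3, 0.9]
width: 51.2
gripper_force: 0.0
```

Run:
```python
from h import *
c=grab('wrist'); pickle.dump(c,open('w3.pkl','wb')); save(c,'pics/w3.png')
```

```text
(no output)
```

View pics/w3.png

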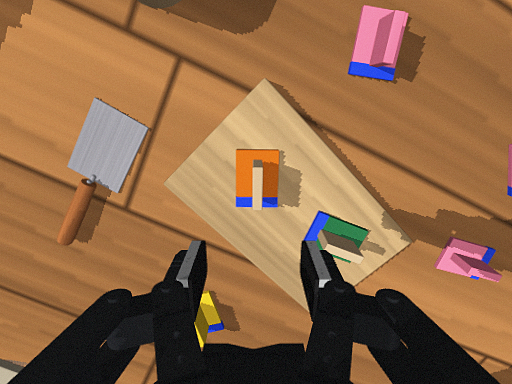

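The wrist view shows the amber tile at (257,179), nearly square to the picture, with its blue band at v≈202 on the -x side of the tool. The rib is upright at u≈257. Now I measure the tile.

Run:
```python
from h import *
c=pickle.load(open('w3.pkl','rb'))
H=cv2.cvtColor(c['color'],cv2.COLOR_RGB2HSV); yy,xx=np.mgrid[:384,:512]
roi=(abs(xx-257)<29)&(abs(yy-179)<36)
am=(H[...,0]>5)&(H[...,0]<20)&(H[...,1]>180)&roi
bl=(H[...,0]>110)&(H[...,0]<130)&(H[...,1]>150)&roi
m=cv2.morphologyEx((am|bl).astype(np.uint8),cv2.MORPH_OPEN,np.ones((3,3)))
ctr=max(cv2.findContours(cv2.morphologyEx(m,cv2.MORPH_CLOSE,np.ones((15,15))),0,2)[0],key=cv2.contourArea)
rc=cv2.minAreaRect(ctr); box=cv2.boxPoints(rc); print('rc',rc)
q=pts(c,np.argwhere(cv2.erode(m,np.ones((3,3))))[:,::-1]); zt=np.median(q[:,2]); print('plate top z',zt)
for z in (25,zt):
    b=onplane(c,box,[0,0,z]); sd=np.linalg.norm(np.roll(b,-1,0)-b,axis=1); i=np.argmax(sd); e=np.roll(b,-1,0)[i]-b[i]
    print(z,'centre',b.mean(0).round(1),'sides',sd.round(1),'yaw',np.arctan2(e[1],e[0]).round(3))
bandp=onplane(c,[np.argwhere(bl)[:,::-1].mean(0)],[0,0,25]); print('band',bandp.round(1))
# rib top points by range
p=np.argwhere(roi)[:,::-1]; q=pts(c,p); k=q[:,2]>54; r=q[k].astype(np.float32); u=p[k]
rr=cv2.minAreaRect(np.ascontiguousarray(r[:,:2])); print('rib pts',k.sum(),'z',np.percentile(r[:,2],[5,50,95]),rr,'px',u.min(0),u.max(0))
v=cv2.fitLine(np.ascontiguousarray(r[:,:2]),cv2.DIST_L2,0,.01,.01).ravel(); print('line',v,np.arctan2(v[1],v[0]))
s=ctrl.read_state(); print(s['eef_pos'],s['tool_rot'])
```

```text
rc ((257.0, 177.5), (57.0, 42.0), 90.0)
plate top z 24.988098459238017
25 centre [ 546.8 -176.8   25. ] sides [44.2 64.3 47.1 64.3] yaw -2.672
24.988098459238017 centre [ 546.8 -176.8   25. ] sides [44.2 64.3 47.1 64.3] yaw -2.672
band [[ 522. -187.   25.]]Traceback (most recent call last):
  File "<stdin>", line 16, in <module>
IndexError: boolean index did not match indexed array along axis 0; size of axis is 4047 but size of corresponding boolean axis is 4032
```

Run:
```python
from h import *
c=pickle.load(open('w3.pkl','rb'))
b=onplane(c,cv2.boxPoints(((257.0,177.5),(57.,42.),90.)),[0,0,25]); print(b.round(1).tolist())
p=np.array([(u,v) for v in range(145,215) for u in range(230,286) if c['range_z'][v,u]>0]); q=pts(c,p)
k=(q[:,2]>52)&(q[:,2]<66); r=np.ascontiguousarray(q[k][:,:2].astype(np.float32)); u=p[k]
print(k.sum(),np.percentile(q[k][:,2],[5,50,95]),cv2.minAreaRect(r),u.min(0),u.max(0))
v=cv2.fitLine(r,cv2.DIST_L2,0,.01,.01).ravel(); print(v,np.arctan2(v[1],v[0]))
s=ctrl.read_state(); print(s['eef_pos'],s['tool_rot'])
```

```text
[[566.3, -142.9, 25.0], [585.2, -182.8, 25.0], [527.9, -211.9, 25.0], [507.7, -169.4, 25.0]]
451 [58.50819721 59.86210897 61.01927143] ((546.4072875976562, -176.56419372558594), (43.85748291015625, 9.936861991882324), 25.28856086730957) [252 165] [262 209]
[ 9.1159511e-01  4.1108918e-01  5.4743225e+02 -1.7622604e+02] 0.42364857
[ 547.92027462 -172.20261515  209.68250442] [ 3.14041563e+00 -1.70601390e-03  4.41559288e-01]
```

Request:
step_arm(plan=[{"dx": -0.0103, "dy": 0.0117, "dz": 0.12, "ax": 0, "ay": 0, "az": 0, "gripper": 0.6}, {"dx": 0, "dy": 0, "dz": 0.12, "ax": 0, "ay": 0, "az": 0, "gripper": 0.6}, {"dx": 0, "dy": 0, "dz": 0.12, "ax": 0, "ay": 0, "az": 0, "gripper": 0.6}, {"dx": 0, "dy": 0, "dz": 0.08, "ax": 0, "ay": 0, "az": 0, "gripper": 0.6}, {"dx": 0, "dy": 0, "dz": 0.04, "ax": 0, "ay": 0, "az": 0, "gripper": 0.6}, {"dx": 0, "dy": 0, "dz": 0.02, "ax": 0, "ay": 0, "az": 0, "gripper": 0.6}, {"dx": 0, "dy": 0, "dz": 0, "ax": 0, "ay": 0, "az": 0, "gripper": 0.6}, {"dx": 0, "dy": 0, "dz": 0, "ax": 0, "ay": 0, "az": 0, "gripper": 0.6}])

```text
clock: 6.92
eef_pos: [546.4, -177.1, 59.2]
tool_rot: [3.141, -0.001, 0.441]
force: [0.0, -0.4, 0.2]
width: 51.2
gripper_force: 0.0
```

Request:
step_arm(plan=[{"dx": 0, "dy": 0, "dz": 0.0265, "ax": 0, "ay": 0, "az": 0, "gripper": 0.6}, {"dx": 0, "dy": 0, "dz": 0, "ax": 0, "ay": 0, "az": 0, "gripper": 0.6}, {"dx": 0, "dy": 0, "dz": 0, "ax": 0, "ay": 0, "az": 0, "gripper": 0.3}, {"dx": 0, "dy": 0, "dz": 0, "ax": 0, "ay": 0, "az": 0, "gripper": 0.2}, {"dx": 0, "dy": 0, "dz": 0, "ax": 0, "ay": 0, "az": 0, "gripper": 0.1}, {"dx": 0, "dy": 0, "dz": 0, "ax": 0, "ay": 0, "az": 0, "gripper": 0}, {"dx": 0, "dy": 0, "dz": 0, "ax": 0, "ay": 0, "az": 0, "gripper": 0}, {"dx": 0, "dy": 0, "dz": 0, "ax": 0, "ay": 0, "az": 0, "gripper": 0}])

```text
clock: 7.92
eef_pos: [545.9, -176.9, 50.6]
tool_rot: [3.141, -0.0, 0.44]
force: [0.3, 0.3, 3.0]
width: 9.4
gripper_force: 58.8
```

Gripped: the opening is 9.4 mm and the pad force 59 N. Next: lift, turn back and carry over to the reader.

Request:
step_arm(plan=[{"dx": 0, "dy": 0, "dz": -0.05, "ax": 0, "ay": 0, "az": 0, "gripper": 0}, {"dx": 0, "dy": 0, "dz": -0.12, "ax": 0, "ay": 0, "az": 0, "gripper": 0}, {"dx": 0, "dy": 0, "dz": -0.15, "ax": 0, "ay": 0, "az": 0, "gripper": 0}, {"dx": 0, "dy": 0, "dz": -0.15, "ax": 0, "ay": 0, "az": 0, "gripper": 0}, {"dx": 0, "dy": 0, "dz": -0.13, "ax": 0, "ay": 0, "az": 0, "gripper": 0}, {"dx": 0, "dy": 0, "dz": -0.05, "ax": 0, "ay": 0, "az": 0, "gripper": 0}, {"dx": 0, "dy": 0, "dz": 0, "ax": 0, "ay": 0, "az": -0.05, "gripper": 0}, {"dx": 0, "dy": 0, "dz": 0, "ax": 0, "ay": 0, "az": -0.1, "gripper": 0}, {"dx": 0, "dy": 0, "dz": 0, "ax": 0, "ay": 0, "az": -0.1, "gripper": 0}, {"dx": 0, "dy": 0, "dz": 0, "ax": 0, "ay": 0, "az": -0.1, "gripper": 0}, {"dx": 0, "dy": 0, "dz": 0, "ax": 0, "ay": 0, "az": -0.1, "gripper": 0}, {"dx": 0, "dy": 0, "dz": 0, "ax": 0, "ay": 0, "az": -0.1, "gripper": 0}, {"dx": 0, "dy": 0, "dz": 0, "ax": 0, "ay": 0, "az": -0.1, "gripper": 0}, {"dx": 0, "dy": 0, "dz": 0, "ax": 0, "ay": 0, "az": -0.1, "gripper": 0}, {"dx": 0, "dy": 0, "dz": 0, "ax": 0, "ay": 0, "az": -0.1, "gripper": 0}, {"dx": 0, "dy": 0, "dz": 0, "ax": 0, "ay": 0, "az": -0.1, "gripper": 0}, {"dx": 0, "dy": 0, "dz": 0, "ax": 0, "ay": 0, "az": -0.1, "gripper": 0}, {"dx": 0, "dy": 0, "dz": 0, "ax": 0, "ay": 0, "az": -0.1, "gripper": 0}, {"dx": 0, "dy": 0, "dz": 0, "ax": 0, "ay": 0, "az": -0.1, "gripper": 0}, {"dx": 0, "dy": 0, "dz": 0, "ax": 0, "ay": 0, "az": -0.1, "gripper": 0}])

```text
clock: 10.42
eef_pos: [544.9, -176.6, 244.4]
tool_rot: [-3.141, -0.002, 2.566]
force: [-0.2, 0.0, -0.6]
width: 8.9
gripper_force: 58.4
```

Request:
step_arm(plan=[{"dx": 0, "dy": 0, "dz": 0, "ax": 0, "ay": 0, "az": -0.1, "gripper": 0}, {"dx": 0, "dy": 0, "dz": 0, "ax": 0, "ay": 0, "az": -0.1, "gripper": 0}, {"dx": 0, "dy": 0, "dz": 0, "ax": 0, "ay": 0, "az": -0.1, "gripper": 0}, {"dx": 0, "dy": 0, "dz": 0, "ax": 0, "ay": 0, "az": -0.1, "gripper": 0}, {"dx": 0, "dy": 0, "dz": 0, "ax": 0, "ay": 0, "az": -0.1, "gripper": 0}, {"dx": 0, "dy": 0, "dz": 0, "ax": 0, "ay": 0, "az": -0.012, "gripper": 0}, {"dx": 0, "dy": 0, "dz": 0, "ax": 0, "ay": 0, "az": 0, "gripper": 0}, {"dx": 0, "dy": 0, "dz": 0, "ax": 0, "ay": 0, "az": 0, "gripper": 0}])

```text
clock: 11.42
eef_pos: [545.6, -176.8, 245.2]
tool_rot: [3.141, -0.0, -2.919]
force: [1.2, 0.7, -1.4]
width: 9.4
gripper_force: 58.4
```

Request:
step_arm(plan=[{"dx": -0.0226, "dy": 0.089, "dz": 0, "ax": 0, "ay": 0, "az": 0, "gripper": 0}, {"dx": -0.0452, "dy": 0.178, "dz": 0, "ax": 0, "ay": 0, "az": 0, "gripper": 0}, {"dx": -0.0452, "dy": 0.178, "dz": 0, "ax": 0, "ay": 0, "az": 0, "gripper": 0}, {"dx": -0.0452, "dy": 0.178, "dz": 0, "ax": 0, "ay": 0, "az": 0, "gripper": 0}, {"dx": -0.0452, "dy": 0.178, "dz": 0, "ax": 0, "ay": 0, "az": 0, "gripper": 0}, {"dx": -0.0452, "dy": 0.178, "dz": 0, "ax": 0, "ay": 0, "az": 0, "gripper": 0}, {"dx": -0.0452, "dy": 0.178, "dz": 0, "ax": 0, "ay": 0, "az": 0, "gripper": 0}, {"dx": -0.0452, "dy": 0.178, "dz": 0, "ax": 0, "ay": 0, "az": 0, "gripper": 0}, {"dx": -0.0226, "dy": 0.089, "dz": 0, "ax": 0, "ay": 0, "az": 0, "gripper": 0}, {"dx": 0, "dy": 0, "dz": 0, "ax": 0, "ay": -0.0485, "az": 0, "gripper": 0}, {"dx": 0, "dy": 0, "dz": 0, "ax": 0, "ay": -0.0485, "az": 0, "gripper": 0}, {"dx": 0, "dy": 0, "dz": 0, "ax": 0, "ay": -0.0485, "az": 0, "gripper": 0}, {"dx": 0, "dy": 0, "dz": 0, "ax": 0, "ay": 0, "az": 0, "gripper": 0}, {"dx": 0, "dy": 0, "dz": 0, "ax": 0, "ay": 0, "az": 0, "gripper": 0}])

```text
clock: 13.18
eef_pos: [557.2, 264.1, 245.6]
tool_rot: [3.141, 0.228, -2.918]
force: [1.1, 0.2, -1.5]
width: 9.3
gripper_force: 58.5
```

```bash
cat > d.py <<'E'
from h import *
W=np.array([572.9,267.7,94.6]); n=np.array([-.221,-.0501,.974])
def delta(gap,pr=True):
    s=ctrl.read_state(); Rm=R.from_euler('xyz',s['tool_rot']).as_matrix()
    t=W+n*(32.6+gap); d=Rm.T@(t-s['eef_pos'])
    xs=np.array([np.cos(.222)*np.cos(.2286),np.sin(.222)*np.cos(.2286),np.sin(.2286)])
    xs-=n*(xs@n); xs/=np.linalg.norm(xs); Rt=np.c_[-xs,np.cross(n,xs),-n]
    rv=R.from_matrix(Rm.T@Rt).as_rotvec()
    print('eef',s['eef_pos'].round(1),'d mm',d.round(2),'scaled',(d/300).round(4),'rot scaled',(rv/(np.pi/2)).round(4),'deg',np.degrees(rv).round(2),'F',s['force'].round(1))
E
python3 - <<'E'
from d import *
delta(30)
c=grab('wrist'); pickle.dump(c,open('w4.pkl','wb')); save(c,'pics/w4.png')
E
```

```text
eef [557.2 264.1 245.6] d mm [1.850e+01 6.000e-02 8.815e+01] scaled [6.170e-02 2.000e-04 2.938e-01] rot scaled [ 0.0002 -0.0002  0.0009] deg [ 0.02 -0.02  0.08] F [ 1.1  0.2 -1.5]
```

View pics/w4.png

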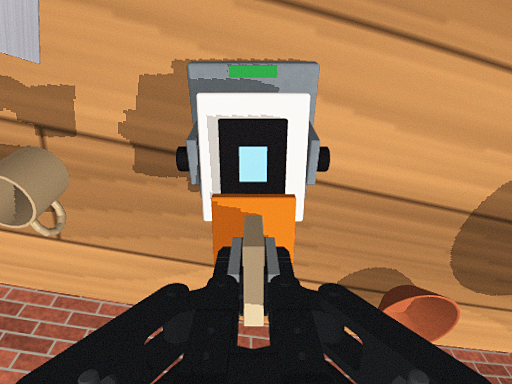

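The view shows the seat clear at (253,165) and the tile held with its orange end downhill, at (253,220). I descend along the normal to a 30 mm gap, then check how the tile sits in the grip and its alignment from there.

Request:
step_arm(plan=[{"dx": 0.031, "dy": 0, "dz": 0.06, "ax": 0, "ay": 0, "az": 0, "gripper": 0}, {"dx": 0.031, "dy": 0, "dz": 0.1, "ax": 0, "ay": 0, "az": 0, "gripper": 0}, {"dx": 0, "dy": 0, "dz": 0.09, "ax": 0, "ay": 0, "az": 0, "gripper": 0}, {"dx": 0, "dy": 0, "dz": 0.044, "ax": 0, "ay": 0, "az": 0, "gripper": 0}, {"dx": 0, "dy": 0, "dz": 0, "ax": 0, "ay": 0, "az": 0, "gripper": 0}, {"dx": 0, "dy": 0, "dz": 0, "ax": 0, "ay": 0, "az": 0, "gripper": 0}, {"dx": 0, "dy": 0, "dz": 0, "ax": 0, "ay": 0, "az": 0, "gripper": 0}])

```text
clock: 14.1
eef_pos: [559.0, 264.5, 156.3]
tool_rot: [3.141, 0.23, -2.918]
force: [-1.3, 0.2, -0.9]
width: 9.1
gripper_force: 58.5
```

```bash
cat > tile.py <<'E'
from d import *
def tile(c):
    H=cv2.cvtColor(c['color'],cv2.COLOR_RGB2HSV); yy,xx=np.mgrid[:384,:512]
    am=((H[...,0]>5)&(H[...,0]<20)&(H[...,1]>190)&(abs(xx-256)<60)&(yy>180)&(yy<300)).astype(np.uint8)
    nn,l,s,_=cv2.connectedComponentsWithStats(am); am=(l==1+np.argmax(s[1:,4])).astype(np.uint8)
    q=pts(c,np.argwhere(cv2.erode(am,np.ones((5,5))))[:,::-1])
    for _ in range(8):
        m=q.mean(0); N=np.linalg.svd(q-m,full_matrices=False)[2][2]; N*=np.sign(N[2]); r=(q-m)@N; q=q[abs(r)<2.5*r.std()+.01]
    p=np.argwhere(am)[:,::-1]; top=p[:,1].min()
    row=p[(p[:,1]>=top+2)&(p[:,1]<=top+3)]; e=onplane(c,[[row[:,0].min(),top-.5],[row[:,0].max(),top-.5]],m,N)
    xs=np.array([np.cos(.222)*n[2],np.sin(.222)*n[2],np.sin(.2286)]); ys=np.cross(n,xs)
    ed=(e[1]-e[0]); ed/=np.linalg.norm(ed); mid=e.mean(0)
    cen=mid+np.cross(ed,N)*np.sign(np.cross(ed,N)@xs)*32
    print('tile n',N.round(3),len(q),r.std().round(2),'tilt vs seat about x,y deg',np.degrees([-(N-n)@ys,(N-n)@xs]).round(2),'edge width',np.linalg.norm(e[1]-e[0]).round(1))
    D=cen-W; print('centre offset on seat x,y,height of face',(D@xs).round(1),(D@ys).round(1),(D@n-7).round(1),'edge yaw err deg',np.degrees(np.arcsin(np.clip(ed@xs,-1,1))).round(2))
if __name__=='__main__':
    delta(10)
    c=grab('wrist'); pickle.dump(c,open('w5.pkl','wb')); save(c,'pics/w5.png'); tile(c)
E
python3 tile.py
```

```text
eef [559.  264.5 156.3] d mm [ 0.16  0.07 20.77] scaled [0.0005 0.0002 0.0692] rot scaled [0.0005 0.0011 0.001 ] deg [0.04 0.1  0.09] F [-1.3  0.2 -0.9]
tile n [-0.227 -0.053  0.972] 2870 0.57 tilt vs seat about x,y deg [ 0.1  -0.39] edge width 44.5
centre offset on seat x,y,height of face -0.2 0.4 30.8 edge yaw err deg -0.13
```

View pics/w5.png

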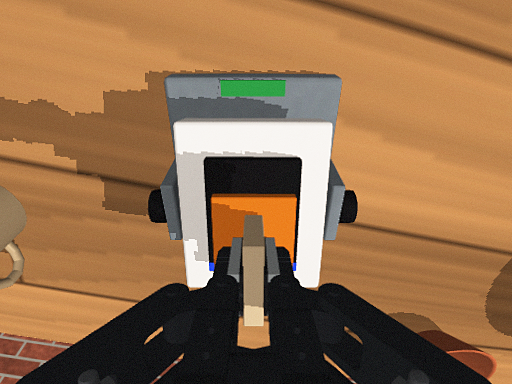

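The tile lies over the seat to within 0.5 mm and 0.4°, with the black seat showing evenly on both sides of the orange plate. I close most of the gap, then creep.

Request:
step_arm(plan=[{"dx": 0, "dy": 0, "dz": 0.04, "ax": 0, "ay": 0, "az": 0, "gripper": 0}, {"dx": 0, "dy": 0, "dz": 0.03, "ax": 0, "ay": 0, "az": 0, "gripper": 0}, {"dx": 0, "dy": 0, "dz": 0.013, "ax": 0, "ay": 0, "az": 0, "gripper": 0}, {"dx": 0, "dy": 0, "dz": 0, "ax": 0, "ay": 0, "az": 0, "gripper": 0}, {"dx": 0, "dy": 0, "dz": 0, "ax": 0, "ay": 0, "az": 0, "gripper": 0}, {"dx": 0, "dy": 0, "dz": 0, "ax": 0, "ay": 0, "az": 0, "gripper": 0}, {"dx": 0, "dy": 0, "dz": 0, "ax": 0, "ay": 0, "az": 0, "gripper": 0}])

```text
clock: 15.02
eef_pos: [564.1, 265.5, 131.2]
tool_rot: [3.141, 0.229, -2.918]
force: [-0.3, 0.4, -1.3]
width: 9.2
gripper_force: 58.5
```

Run:
```python
from d import *
delta(0)
for _ in range(3): ctrl.get_image('wrist'); s=ctrl.read_state(); print(s['force'].round(2),(s['force']@n).round(2))
```

```text
eef [564.1 265.5 131.2] d mm [-0.51  0.19  5.13] scaled [-0.0017  0.0006  0.0171] rot scaled [0.0002 0.0002 0.0011] deg [0.02 0.02 0.1 ] F [-0.3  0.4 -1.3]
[ 0.31 -0.03 -0.3 ] -0.36
[-0.48 -0.03 -1.92] -1.77
[-0.02  0.41 -1.09] -1.08
```

Request:
step_arm(plan=[{"dx": -0.0015, "dy": 0.0005, "dz": 0.01, "ax": 0, "ay": 0, "az": 0, "gripper": 0}, {"dx": 0, "dy": 0, "dz": 0.007, "ax": 0, "ay": 0, "az": 0, "gripper": 0}, {"dx": 0, "dy": 0, "dz": 0.006, "ax": 0, "ay": 0, "az": 0, "gripper": 0}, {"dx": 0, "dy": 0, "dz": 0, "ax": 0, "ay": 0, "az": 0, "gripper": 0}, {"dx": 0, "dy": 0, "dz": 0, "ax": 0, "ay": 0, "az": 0, "gripper": 0}, {"dx": 0, "dy": 0, "dz": 0, "ax": 0, "ay": 0, "az": 0, "gripper": 0}, {"dx": 0, "dy": 0, "dz": 0, "ax": 0, "ay": 0, "az": 0, "gripper": 0}])

```text
clock: 16.05
eef_pos: [565.9, 266.0, 124.5]
tool_rot: [3.142, 0.229, -2.918]
force: [-1.9, 0.1, 3.3]
width: 9.1
gripper_force: 59.1
```

```bash
cat > f.py <<'E'
from d import *
delta(0); f=[]
for _ in range(5): ctrl.get_image('wrist'); s=ctrl.read_state(); f.append(s['force'])
f=np.array(f); print('Fn',(f@n).round(1),'mean',f.mean(0).round(2),'torque',s['torque'].round(2),s['clock'],s['width'],s['gripper_force'])
E
python3 f.py
```

```text
eef [565.9 266.  124.5] d mm [-0.2   0.08 -1.9 ] scaled [-0.0007  0.0003 -0.0063] rot scaled [0.0002 0.     0.0011] deg [0.02 0.   0.1 ] F [-1.9  0.1  3.3]
Fn [2.7 3.5 3.1 2.3 3.1] mean [-0.87 -0.42  2.8 ] torque [-0.17  0.44 -0.02] 16.3 8.906753753893817 59.10278856754303
```

Contact is confirmed at about 4 N above baseline, roughly 1.8 mm of travel. I ease the grip here so the tile settles flush, watching the force.

Request:
step_arm(plan=[{"dx": 0, "dy": 0, "dz": 0, "ax": 0, "ay": 0, "az": 0, "gripper": 0.08}, {"dx": 0, "dy": 0, "dz": 0, "ax": 0, "ay": 0, "az": 0, "gripper": 0.09}, {"dx": 0, "dy": 0, "dz": 0, "ax": 0, "ay": 0, "az": 0, "gripper": 0.1}, {"dx": 0, "dy": 0, "dz": 0, "ax": 0, "ay": 0, "az": 0, "gripper": 0.1}])

```text
clock: 16.8
eef_pos: [566.0, 266.1, 124.4]
tool_rot: [3.142, 0.229, -2.918]
force: [-2.2, -0.1, 3.3]
width: 9.3
gripper_force: 59.1
```

Request:
step_arm(plan=[{"dx": 0, "dy": 0, "dz": 0, "ax": 0, "ay": 0, "az": 0, "gripper": 0.106}, {"dx": 0, "dy": 0, "dz": 0, "ax": 0, "ay": 0, "az": 0, "gripper": 0.106}, {"dx": 0, "dy": 0, "dz": 0, "ax": 0, "ay": 0, "az": 0, "gripper": 0.106}])

```text
clock: 17.18
eef_pos: [566.0, 266.1, 124.4]
tool_rot: [3.142, 0.229, -2.918]
force: [-1.2, 0.5, 2.9]
width: 9.5
gripper_force: 51.1
```

Request:
step_arm(plan=[{"dx": 0, "dy": 0, "dz": 0, "ax": 0, "ay": 0, "az": 0, "gripper": 0.109}, {"dx": 0, "dy": 0, "dz": 0, "ax": 0, "ay": 0, "az": 0, "gripper": 0.109}, {"dx": 0, "dy": 0, "dz": 0, "ax": 0, "ay": 0, "az": 0, "gripper": 0.109}])

```text
clock: 17.55
eef_pos: [566.0, 266.1, 124.4]
tool_rot: [3.142, 0.229, -2.918]
force: [-0.9, 0.3, 2.3]
width: 9.2
gripper_force: 37.5
```

Request:
step_arm(plan=[{"dx": 0, "dy": 0, "dz": 0, "ax": 0, "ay": 0, "az": 0, "gripper": 0.113}, {"dx": 0, "dy": 0, "dz": 0, "ax": 0, "ay": 0, "az": 0, "gripper": 0.1155}, {"dx": 0, "dy": 0, "dz": 0, "ax": 0, "ay": 0, "az": 0, "gripper": 0.1155}, {"dx": 0, "dy": 0, "dz": 0, "ax": 0, "ay": 0, "az": 0, "gripper": 0.1155}])

```text
clock: 18.05
eef_pos: [566.0, 266.1, 124.4]
tool_rot: [3.141, 0.229, -2.918]
force: [-0.6, 1.1, 2.4]
width: 9.7
gripper_force: 7.8
```

Next I ease to about 4 N, hold, press another 2 mm after regripping, and check.

Request:
step_arm(plan=[{"dx": 0, "dy": 0, "dz": 0, "ax": 0, "ay": 0, "az": 0, "gripper": 0.1164}, {"dx": 0, "dy": 0, "dz": 0, "ax": 0, "ay": 0, "az": 0, "gripper": 0.1164}, {"dx": 0, "dy": 0, "dz": 0, "ax": 0, "ay": 0, "az": 0, "gripper": 0.1164}, {"dx": 0, "dy": 0, "dz": 0, "ax": 0, "ay": 0, "az": 0, "gripper": 0.1164}])

```text
clock: 18.55
eef_pos: [566.0, 266.1, 124.4]
tool_rot: [3.141, 0.229, -2.918]
force: [0.3, -0.4, 2.0]
width: 9.6
gripper_force: 3.9
```

Request:
step_arm(plan=[{"dx": 0, "dy": 0, "dz": 0, "ax": 0, "ay": 0, "az": 0, "gripper": 0}, {"dx": 0, "dy": 0, "dz": 0, "ax": 0, "ay": 0, "az": 0, "gripper": 0}, {"dx": 0, "dy": 0, "dz": 0, "ax": 0, "ay": 0, "az": 0, "gripper": 0}, {"dx": 0, "dy": 0, "dz": 0.004, "ax": 0, "ay": 0, "az": 0, "gripper": 0}, {"dx": 0, "dy": 0, "dz": 0.003, "ax": 0, "ay": 0, "az": 0, "gripper": 0}, {"dx": 0, "dy": 0, "dz": 0, "ax": 0, "ay": 0, "az": 0, "gripper": 0}, {"dx": 0, "dy": 0, "dz": 0, "ax": 0, "ay": 0, "az": 0, "gripper": 0}, {"dx": 0, "dy": 0, "dz": 0, "ax": 0, "ay": 0, "az": 0, "gripper": 0}, {"dx": 0, "dy": 0, "dz": 0, "ax": 0, "ay": 0, "az": 0, "gripper": 0}])

```text
clock: 19.68
eef_pos: [566.4, 266.2, 122.5]
tool_rot: [3.142, 0.229, -2.918]
force: [-1.9, 0.4, 5.0]
width: 9.4
gripper_force: 59.1
```

```bash
python3 f.py
python3 - <<'E'
from tile import *
c=grab('wrist'); pickle.dump(c,open('w6.pkl','wb')); save(c,'pics/w6.png'); tile(c)
cv2.imwrite('pics/w6c.png',cv2.resize(c['color'][140:340,150:360,::-1],(630,600)))
E
```

```text
eef [566.4 266.2 122.5] d mm [-0.16  0.08 -3.89] scaled [-0.0005  0.0003 -0.013 ] rot scaled [0.0002 0.0001 0.0011] deg [0.01 0.01 0.1 ] F [-1.9  0.4  5. ]
Fn [6.1 5.9 5.4 5.  4.8] mean [-1.59 -0.02  5.21] torque [-0.08  0.31  0.  ] 19.925 9.223666464288232 59.05519187450409
tile n [-0.225 -0.05   0.973] 2858 0.56 tilt vs seat about x,y deg [-0.06 -0.24] edge width 43.9
centre offset on seat x,y,height of face -0.5 0.6 -3.9 edge yaw err deg -0.1
```

View pics/w6c.png

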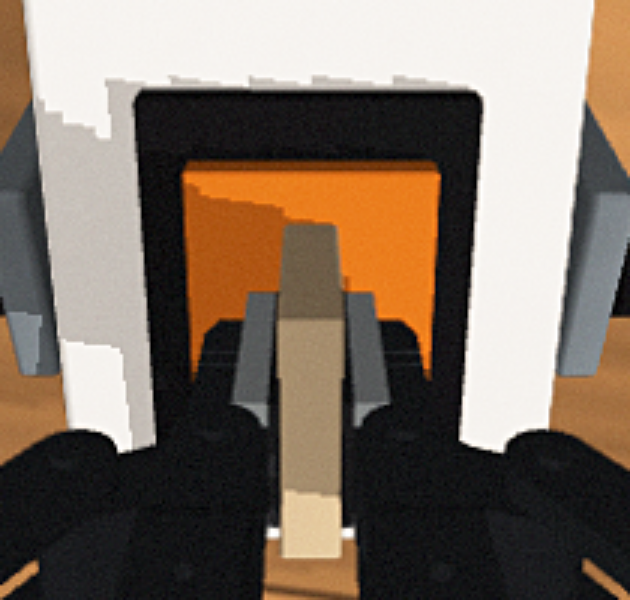

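The crop shows the orange plate lying flat on the black seat with even margins (u≈183 and 440 inside 140 and 480). The seat is pressed about 3.5–4 mm of its 8 mm, under about 6.5 N, and the grip is firm. I hand in.

```bash
python3 -c "
from cell import ctrl
print(ctrl.finish_job())"
```

```text
the job is handed in; nothing more can be done
None
```

I handed the job in with the amber tile gripped firmly and pressed flush over the window, within about 1 mm of centre and blue band uphill, with the seat about 3.5–4 mm into its 8 mm travel; I don't have the judging result.

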